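# Move a row of culture flasks to the incubator rack in the same order

### The job

Move the four culture flasks one after another from the black rack into the bare aluminium rack, keeping their order as counted from each rack's blue end plate: the flask in the bay next to the blue end of the black rack goes into the bay next to the blue end of the aluminium rack, and so on along the row. Carry the flasks upright, and leave each one standing upright and free on the floor of its own bay.

Things in the scene. Friction and masses are not known exactly. Their poses are not given: they have to be found in the camera images.
- rack_black: Black rack that holds the flasks at the start. Fixed; 230 (y) x 94 mm (x), origin on bench under its centre, z up. Floor 12 mm up. Bays at x 0, y +81, +27, -27, -81 mm, 50 (y) x 76 mm (x) clear; hoops between them 52 mm high, rails at x +-41 mm 35 mm high, end plates at y +-110 mm 60 mm high, the +y one BLUE. Left or right of the robot; its x within 0.3 rad of world +x.
- rack_metal: Bare aluminium rack, empty, turned round. Fixed; 230 (y) x 94 mm (x), origin on bench under its centre, z up. Floor 12 mm up. Bays at x 0, y +81, +27, -27, -81 mm, 50 (y) x 76 mm (x) clear; hoops between them 52 mm high, rails at x +-41 mm 35 mm high, end plates at y +-110 mm 60 mm high, the +y one BLUE. On the other side; its x within 0.3 rad of world -x.
- flask_red: Clear culture flask, red screw cap, loose, 25 to 50 g. Origin: centre of underside; z up, x along its width. Body 52 (x) x 25 mm (y), 60 high, shoulders to 72; cap 24 mm diameter, 77 to 99 mm above origin: grip it from above, fingers across the row (neighbouring caps 54 mm apart along it). Starts upright behind the red clip, up to 6 mm and 0.12 rad off square in its bay.
- flask_yellow: Clear culture flask, yellow screw cap, loose, 25 to 50 g. Origin: centre of underside; z up, x along its width. Body 52 (x) x 25 mm (y), 60 high, shoulders to 72; cap 24 mm diameter, 77 to 99 mm above origin: grip it from above, fingers across the row (neighbouring caps 54 mm apart along it). Starts upright behind the yellow clip, up to 6 mm and 0.12 rad off square in its bay.
- flask_green: Clear culture flask, green screw cap, loose, 25 to 50 g. Origin: centre of underside; z up, x along its width. Body 52 (x) x 25 mm (y), 60 high, shoulders to 72; cap 24 mm diameter, 77 to 99 mm above origin: grip it from above, fingers across the row (neighbouring caps 54 mm apart along it). Starts upright behind the green clip, up to 6 mm and 0.12 rad off square in its bay.
- flask_purple: Clear culture flask, purple screw cap, loose, 25 to 50 g. Origin: centre of underside; z up, x along its width. Body 52 (x) x 25 mm (y), 60 high, shoulders to 72; cap 24 mm diameter, 77 to 99 mm above origin: grip it from above, fingers across the row (neighbouring caps 54 mm apart along it). Starts upright behind the purple clip, up to 6 mm and 0.12 rad off square in its bay.
- clip_red: Red label clip, 34 mm wide with sloping tab, fixed on the front (-x) rail of the black rack before the bay where the red-capped flask starts; not handled. Origin at rack floor level under the rail, 41 mm to the rack's -x side of the bay's centre.
- clip_yellow: Yellow label clip, 34 mm wide with sloping tab, fixed on the front (-x) rail of the black rack before the bay where the yellow-capped flask starts; not handled. Origin at rack floor level under the rail, 41 mm to the rack's -x side of the bay's centre.
- clip_green: Green label clip, 34 mm wide with sloping tab, fixed on the front (-x) rail of the black rack before the bay where the green-capped flask starts; not handled. Origin at rack floor level under the rail, 41 mm to the rack's -x side of the bay's centre.
- clip_purple: Purple label clip, 34 mm wide with sloping tab, fixed on the front (-x) rail of the black rack before the bay where the purple-capped flask starts; not handled. Origin at rack floor level under the rail, 41 mm to the rack's -x side of the bay's centre.
There are look-alikes about, which are no part of the job. Leave any orange look-alike of the flask_green alone.

How it is judged:
By the outcome, as a careful person would: the job done as asked, in the order asked, and still so for the second after the job is handed in, with the robot touching nothing.
It also fails if it takes over 109 s, if anything falls off the work surface, if the arm or the gripper's body presses on something with over 40 N, if the wrist force passes 120 N, or if a joint passes its speed limit or range.

### The arm

A 6-joint arm with a two-finger parallel gripper is mounted at the origin on the work surface. World frame = base frame: x ahead of the robot, y to its left, z up, the work surface at z = 0. Lengths are in mm, angles in rad, forces in N, time in s.
With the tool pointing down it reaches from about 425 to 1125 mm from the base axis. Payload 14.9 kg.
Tool frame: the origin (TCP) lies at the very end of the fingers, on their centre line; the grasp point (between the pads) lies 19 mm behind it (r.grip_depth is the distance from the TCP to the grasp point, in mm); z points along the fingers, y is the direction in which the jaws open and shut (so a half turn about z gives the same grasp; the last joint's range is limited). The gripper opens to 91 mm and grips with 3 to 60 N. Pads are 32 mm wide; open, the fingers measure 118 mm over their backs; the gripper's body (76 mm by 178 mm) begins 60 mm behind the grasp point.
Start: joints at [1.08, 0.379, 1.734, -0, 1.028, -0.033], TCP at [309.392, 627.929, 213.932] pointing down, gripper open.
Joint ranges: [-2.77, 2.77], [-0.74, 2.19], [0, 2.66], [-1.06, 4.2], [0.31, 2.87], [-3.08, 3.08]. Speed limits (rad/s): [1.89, 1.89, 2.39, 3.14, 3.14, 3.14].

### API

Orientations are given as a unit quaternion [w, x, y, z].
In Python, from bench import read_state, viewer, r gives the robot as it stands.
- The arm moves only by the tool servo_tool, never from a script. Its argument "targets" is one flat list of numbers, 5 for each row, row after row: the opening in per cent of the stroke, from 0 (shut) to 100 (fully open), then the shift along the world's x, y, z in mm, then the turn about the world's z in rad. In form: [fingers, tx, ty, tz, roll, fingers, tx, ty, tz, roll, ...]. A call has 1 to 8 rows; each row shifts and turns the commanded pose from where the row before left it; what a row does not reach is not made up. A row lasts 1/12 s, in which the tool goes at most 41.7 mm and 7.16 degrees, less where a joint would pass 70% of its speed; a pose out of reach is approached as far as the arm can. A call with a gripper value outside its range is refused whole. The fingers move at their own pace and stop on an object; the grip force is fixed at half the most. Time passes only in rows, so rows that do not move let the fingers close. It gives the time, the measured TCP pose, the force and the opening at its end, in the units of the state.
- read_state(): the state, without advancing time (a new reading comes with each control period).
- viewer.grab_frame(name): name is "scene" or "top" or "wrist"; returns the picture (400x640x3 uint8, red, green, blue); there is no depth.
- viewer.camera_model(name): a dict with "mtx" (3x3 intrinsics, pixels), "D" ([k1, k2, p1, p2, k3] as OpenCV has them; the pictures are not rectified), "R" (3x3) and "t" (3): a world point X has camera coordinates R X + t; the wrist camera has in their place "tool_from_camera" (4x4, takes a point from camera to tool coordinates, whose origin is the TCP and whose axes are the flange's). Camera axes: x right, y down, z forward; pixel columns grow to the right and rows downward; lengths in mm; the calibration is good to about 2 mm. A picture is of the moment at which its call begins: read the wrist's pose just before it. camera_model takes no time and is no camera call.
- r.sign_off(): hands the job in, once; it reports no verdict.
The state is a dict: "time_s": time; "qpos": joint angles; "qd": joint speeds; "joint_efforts": joint torques, N m; "position": TCP position; "ee_rot": TCP orientation; "contact_force": force on the tool from outside, world axes, zero at the start; "torque": the same for the moment, N m; "grip_width": opening from 0.0 (shut) to 1.0 (fully open).
Only numpy, scipy, OpenCV 4.12 (cv2) and the standard library are available. Lean on these libraries where they do the work, as an engineer would, in place of code of your own. Each camera call takes 0.05 s, during which the arm holds its last target. There are 200 camera calls.

## Working session

There is one attempt and no reset: what is moved stays moved. The work goes in short steps, Python scripts to look and compute and a tool call to move; the robot and the scene stay as the last step left them, time stands still between calls to the robot, and variables do not carry over. Pictures are saved under pics/ and viewed, on a budget of 14 in all, crops included, one or two more only if the job needs it, and the job is handed in when it is done.

Besides the shell and the picture viewer there is one more tool, called as name(argument=value, ...) on one line, values as JSON. servo_tool: Moves the arm, as the interface text tells. Its arguments: {"type":"object","properties":{"targets":{"type":"array"}},"required":["targets"]}

```bash
mkdir -p pics; ls; python3 - <<'E'
from bench import read_state, viewer, r
import cv2, numpy as np
s=read_state(); print(s)
for n in ("scene","top"):
    im=viewer.grab_frame(n); cv2.imwrite(f"pics/{n}0.png",im[:,:,::-1])
    m=viewer.camera_model(n); print(n,m)
print(viewer.camera_model("wrist"))
E
```

```text
pics
{'time_s': 0.0, 'qpos': array([ 1.07967942e+00,  3.79394029e-01,  1.73478863e+00,  5.67920594e-06,
        1.02845701e+00, -3.32508753e-02]), 'qd': array([ 0.00128623, -0.00044443, -0.00041625,  0.00027673, -0.00090724,
        0.00083456]), 'joint_efforts': array([ 4.48646126e-03, -7.63750505e+01, -4.34365869e+01,  6.52857288e-02,
        4.23641538e-02, -7.42019506e-05]), 'position': array([309.21365904, 627.56789678, 213.29451857]), 'ee_rot': array([-1.38036467e-04,  2.26939905e-01,  9.73908623e-01, -5.04987318e-04]), 'contact_force': array([-1.06659806,  0.14444538,  0.2985999 ]), 'torque': array([ 0.01080556, -0.04937625, -0.01625632]), 'grip_width': 1.0013937430903406}
scene {'mtx': array([[402.9840401 ,   0.        , 322.57093971],
       [  0.        , 402.9840401 , 199.90888592],
       [  0.        ,   0.        ,   1.        ]]), 'D': array([-0.06196113,  0.        ,  0.        ,  0.        ,  0.        ]), 'R': array([[-0.33231882,  0.94316334,  0.00266701],
       [ 0.60241286,  0.21443119, -0.76884199],
       [-0.72571547, -0.25389402, -0.63943325]]), 't': array([
[... 403 characters left out ...]
0.09965866,  0.00297508, -0.99501724]]), 't': array([-45.76569052, 559.74261991, 948.17020505])}
{'mtx': array([[322.44543736,   0.        , 319.73778009],
       [  0.        , 322.44543736, 195.06377903],
       [  0.        ,   0.        ,   1.        ]]), 'D': array([-0.01348351,  0.        ,  0.        ,  0.        ,  0.        ]), 'tool_from_camera': array([[-3.74090873e-04, -9.62717799e-01, -2.70507485e-01,
         7.52801612e+01],
       [ 9.99999881e-01, -2.75253303e-04, -4.03314440e-04,
        -1.13641200e-01],
       [ 3.13819911e-04, -2.70507604e-01,  9.62717787e-01,
        -1.70217547e+02],
       [ 0.00000000e+00,  0.00000000e+00,  0.00000000e+00,
         1.00000000e+00]])}
```

View pics/top0.png

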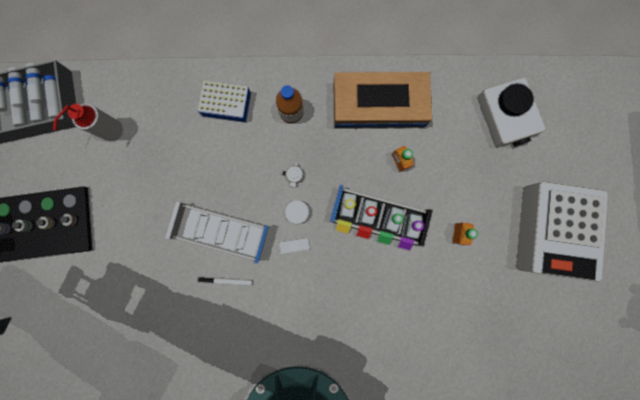

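View pics/scene0.png

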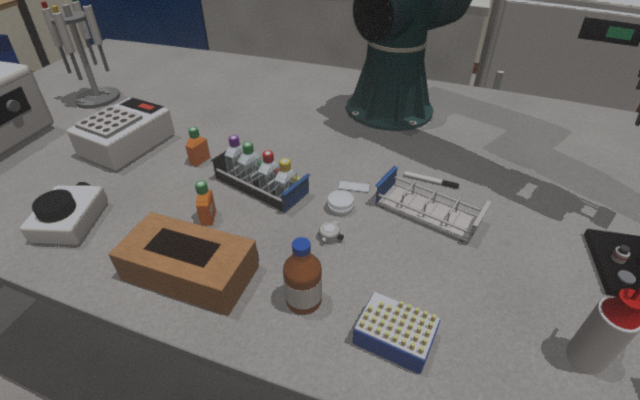

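The top view shows the black rack at (382,217), on the robot's right, with caps running from the blue end: yellow (349,203), red (372,211), green (397,218), purple (417,226). The metal rack is at (218,232) with its blue end at right (262,242).

Things that could be mistaken for flask_green: the orange bodies with green caps at (404,157) and (467,235). The green cap I want is the clear flask at (397,218). I'll check this in one close crop.

```bash
python3 - <<'E'
import cv2, numpy as np
im=cv2.imread("pics/top0.png")
a=im[195:270,160:280]; b=im[180:255,325:445]
o=np.vstack([cv2.resize(c,None,fx=4,fy=4,interpolation=cv2.INTER_CUBIC) for c in (a,b)])
o=cv2.convertScaleAbs(o,alpha=1.3)
for k in range(0,120,10):
    for y in (0,300): cv2.line(o,(k*4,y),(k*4,y+6),(0,0,255),1); 
for k in range(0,75,10):
    for y in (0,300): cv2.line(o,(0,y+k*4),(6,y+k*4),(0,0,255),1)
o=cv2.resize(o,None,fx=1.0,fy=1.0)
cv2.imwrite("pics/crop1.png",o)
E
```

```text
(no output)
```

View pics/crop1.png

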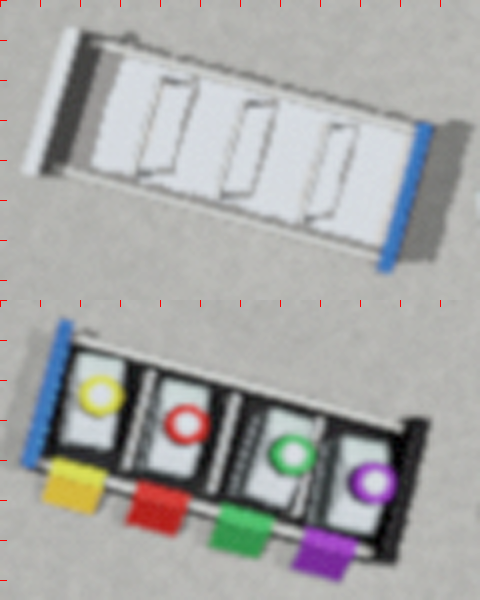

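The crop confirms it: clear flasks in the black rack, order from blue yellow, red, green, purple. End-plate tops read at metal white (53,101) and blue (406,197), black-rack blue (48,393) and black (402,490), in crop pixels. Next I'll work out the poses.

```bash
cat > h.py <<'E'
import cv2, numpy as np
from bench import read_state, viewer, r
from scipy.spatial.transform import Rotation as Ro
def ray(K,D,R,t,px,z):
    u=cv2.undistortPoints(np.array([[px]],float),K,D)[0,0]
    d=R.T@np.array([u[0],u[1],1]); c=-R.T@t
    return c+d*(z-c[2])/d[2]
def loc(n,px,z,s=None):
    m=viewer.camera_model(n)
    if n=="wrist":
        q=s["ee_rot"]; W=np.eye(4); W[:3,:3]=Ro.from_quat(np.r_[q[1:],q[0]]).as_matrix(); W[:3,3]=s["position"]
        T=np.linalg.inv(W@m["tool_from_camera"]); R,t=T[:3,:3],T[:3,3]
    else: R,t=m["R"],m["t"]
    return ray(m["mtx"],m["D"],R,t,px,z)
def jaw(s):
    q=s["ee_rot"]; y=Ro.from_quat(np.r_[q[1:],q[0]]).as_matrix()[:,1]; return np.arctan2(y[1],y[0])
E
python3 - <<'E'
from h import *
P=lambda x,y,b:(325+x/4,180+(y-300)/4) if b else (160+x/4,195+y/4)
L=lambda x,y,b,z:loc("top",P(x,y,b),z)
for nm,bl,ot,b in (("metal",(406,197),(53,101),0),("black",(48.5,393),(402.5,490),1)):
    B=L(*bl,b,60);O=L(*ot,b,60);v=B-O;c=(B+O)/2;a=np.arctan2(v[1],v[0])
    print(nm,c.round(1),"len(220-225)",np.linalg.norm(v).round(1),"yaw",(a-np.pi/2).round(3),"bays",[(c+v/np.linalg.norm(v)*k)[:2].round(1) for k in (81,27,-27,-81)])
for n,p in dict(y=(101,395),r=(186,424),g=(292,455),p=(373,483)).items(): print(n,L(*p,1,111)[:2].round(1))
print("jaw",jaw(read_state()))
E
```

```text
metal [475.6 188.1  60. ] len(220-225) 224.8 yaw -3.41 bays [array([454.1, 110. ]), array([468.4, 162.1]), array([482.8, 214.1]), array([497.1, 266.2])]
black [ 513.1 -211.6   60. ] len(220-225) 222.8 yaw -0.278 bays [array([ 535.3, -133.7]), array([ 520.5, -185.7]), array([ 505.7, -237.6]), array([ 490.9, -289.5])]
y [ 537.8 -132. ]
r [ 520.6 -180.6]
g [ 502.1 -241.3]
p [ 485.6 -287.5]
jaw 1.113000933628574
```

servo_tool(targets=[100,11,-36,0,-0.115,100,11,-36,0,-0.115,100,11,-36,0,-0.115,100,11,-36,0,-0.115,100,11,-36,0,-0.115,100,11,-36,0,-0.115,100,11,-36,0,-0.115,100,11,-36,0,-0.115])

```text
time_s: 0.77
position: [397.4, 338.1, 213.8]
ee_rot: [-0.0, 0.638, 0.77, -0.0]
contact_force: [0.5, -0.1, 0.3]
grip_width: 0.999
```

servo_tool(targets=[100,11,-36,0,-0.115,100,11,-36,0,-0.115,100,11,-36,0,-0.115,100,11,-36,0,-0.115,100,11,-36,0,0,100,11,-36,0,0,100,11,-36,0,0,100,11,-36,0,0])

```text
time_s: 1.43
position: [485.4, 50.0, 214.0]
ee_rot: [0.0, 0.795, 0.607, 0.0]
contact_force: [0.3, 1.0, 0.1]
grip_width: 0.999
```

servo_tool(targets=[100,11,-36,0,0,100,11,-36,0,0,100,10,-36,0,0,100,10,-38,0,0,100,10,-38,0,0,100,0,0,0,0,100,0,0,0,0])

```text
time_s: 2.02
position: [537.3, -133.6, 213.6]
ee_rot: [-0.0, 0.796, 0.606, -0.0]
contact_force: [0.1, 0.8, -0.8]
grip_width: 1.0
```

```bash
python3 - <<'E'
from h import *
s=read_state(); im=viewer.grab_frame("wrist"); cv2.imwrite("pics/w1.png",im[:,:,::-1]); np.save("s1.npy",s,allow_pickle=True)
print(s["position"],jaw(s),s["time_s"])
E
```

```text
[ 537.34256847 -133.57836835  213.57122807] -0.269800939233082 2.0167
```

View pics/w1.png

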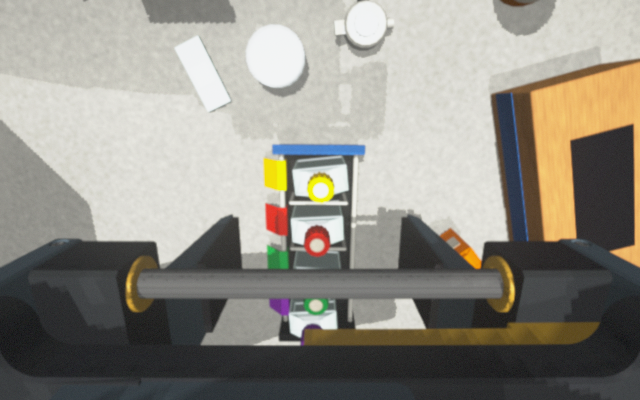

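The wrist view shows the yellow cap at (320,188), red at (317,243), green at (317,306) and the blue plate top centred near (319,150).

```bash
python3 - <<'E'
from h import *
s=np.load("s1.npy",allow_pickle=True).item()
for n,p,z in (("y",(320,188),111),("r",(317,244),111),("g",(317,306),111),("plate",(319,150),60)): print(n,loc("wrist",p,z,s).round(1))
for n,p in (("TCP",s["position"]),):
  print(n,p)
E
```

```text
y [ 540.1 -128.4  111. ]
r [ 523.3 -178.8  111. ]
g [ 505.6 -242.1  111. ]
plate [ 546.  -102.8   60. ]
TCP [ 537.34256847 -133.57836835  213.57122807]
```

Both cameras agree within 3 mm, so I'll grasp yellow.

servo_tool(targets=[100,2,3,-26,0,100,0,0,-35,0,100,0,0,-35,0,100,0,0,-30,0,100,0,0,0,0,0,0,0,0,0,0,0,0,0,0,0,0,0,0,0])

```text
time_s: 2.73
position: [540.7, -129.0, 90.1]
ee_rot: [0.001, 0.795, 0.607, 0.001]
contact_force: [0.5, -0.4, 0.4]
grip_width: 0.811
```

servo_tool(targets=[0,0,0,0,0,0,0,0,0,0,0,0,0,0,0,0,0,0,0,0,0,0,0,8,0,0,0,0,15,0])

```text
time_s: 3.23
position: [538.4, -128.8, 110.4]
ee_rot: [-0.001, 0.795, 0.607, -0.001]
contact_force: [-0.5, 0.2, -0.1]
grip_width: 0.374
```

The fingers weren't shut yet when I lifted (about 9 % per row). I'll go back down and wait longer.

servo_tool(targets=[60,0,0,0,0,60,0,0,0,0,60,0,0,0,0,60,0,0,-12,0,60,0,0,-12,0,0,0,0,0,0,0,0,0,0,0,0,0,0,0,0])

```text
time_s: 3.9
position: [539.1, -129.0, 86.3]
ee_rot: [-0.0, 0.795, 0.607, -0.0]
contact_force: [-0.0, 0.3, 0.5]
grip_width: 0.413
```

servo_tool(targets=[0,0,0,0,0,0,0,0,0,0,0,0,0,0,0,0,0,0,0,0,0,0,0,0,0,0,0,0,0,0])

```text
time_s: 4.4
position: [539.5, -129.1, 87.2]
ee_rot: [0.0, 0.795, 0.607, 0.0]
contact_force: [-1.1, 0.7, 2.0]
grip_width: 0.249
```

servo_tool(targets=[0,0,0,10,0,0,0,0,30,0,0,0,0,35,0,0,0,0,35,0,0,0,10,20,0,0,-5,20,0,0,0,-10,25,0,0,0,-10,25,0,0])

```text
time_s: 5.07
position: [514.2, -48.5, 218.1]
ee_rot: [0.001, 0.795, 0.606, 0.0]
contact_force: [-0.1, -0.0, -0.0]
grip_width: 0.255
```

servo_tool(targets=[0,-10,25,0,0,0,-10,25,0,0,0,-10,25,0,0,0,-10,25,0,0,0,-10,30,0,0,0,-8,31,0,0,0,0,0,0,0,0,0,0,0,0])

```text
time_s: 5.73
position: [456.1, 113.0, 217.6]
ee_rot: [0.0, 0.794, 0.608, 0.0]
contact_force: [-0.3, 0.2, -0.5]
grip_width: 0.256
```

```bash
python3 - <<'E'
from h import *
s=read_state(); im=viewer.grab_frame("wrist"); cv2.imwrite("pics/w2.png",im[:,:,::-1]); np.save("s2.npy",s,allow_pickle=True)
print(s["position"],jaw(s),s["time_s"],s["grip_width"])
E
```

```text
[456.05982939 112.98750221 217.5894354 ] -0.2643237283231479 5.7333 0.25599982610898475
```

View pics/w2.png

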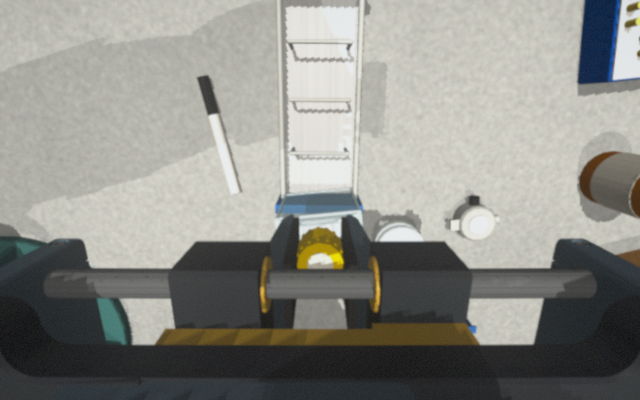

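The held flask is upright under the yellow cap at (321,245). The metal rack's hoop bars show at rows 41, 100 and 152, columns 288–352.

```bash
python3 - <<'E'
from h import *
s=np.load("s2.npy",allow_pickle=True).item()
h=[loc("wrist",p,52,s) for p in ((320.5,152),(320.5,100.5),(321,42))]
for x in h: print(x.round(1))
v=h[0]-h[2]; a=np.arctan2(v[1],v[0]); print(np.linalg.norm(v),"yaw",a+np.pi/2)
c=sum(h)/3; print([(c+v/np.linalg.norm(v)*k)[:2].round(1) for k in (81,27,-27,-81)])
E
```

```text
[465.3 139.8  52. ]
[478.7 189.6  52. ]
[493.3 241.5  52. ]
105.51462051804575 yaw -0.26861088865736793
[array([457.6, 112.2]), array([471.9, 164.3]), array([486.3, 216.3]), array([500.6, 268.4])]
```

servo_tool(targets=[0,1,-1,-30,0,0,0,0,-35,0,0,0,0,-35,0,0,0,0,-20,0,0,0,0,-8,0,0,0,0,0,0,0,0,0,0,0,60,0,0,0,0])

```text
time_s: 6.45
position: [458.3, 110.6, 89.9]
ee_rot: [0.0, 0.795, 0.606, 0.001]
contact_force: [-0.3, -0.5, 0.2]
grip_width: 0.299
```

servo_tool(targets=[60,0,0,0,0,60,0,0,0,0,60,0,0,0,0,60,0,0,0,0,60,0,0,28,0,60,0,0,33,0,60,0,0,33,0,60,0,0,34,0])

```text
time_s: 7.12
position: [456.9, 110.9, 218.4]
ee_rot: [-0.0, 0.795, 0.607, -0.0]
contact_force: [0.3, -0.1, 0.3]
grip_width: 0.595
```

servo_tool(targets=[60,8,-36,0,0,60,8,-36,0,0,60,8,-36,0,0,60,8,-36,0,0,60,8,-36,0,0,60,8,-36,0,0,60,8,-36,0,0,60,9,-39,0,0])

```text
time_s: 7.78
position: [522.3, -181.8, 217.1]
ee_rot: [0.0, 0.795, 0.607, 0.0]
contact_force: [0.2, 0.5, 0.4]
grip_width: 0.602
```

servo_tool(targets=[60,0,0,0,0,60,0,0,-30,0,60,0,0,-35,0,60,0,0,-35,0,60,0,0,-30,0,60,0,0,0,0,0,0,0,0,0,0,0,0,0,0])

```text
time_s: 8.45
position: [523.3, -180.3, 88.5]
ee_rot: [0.001, 0.795, 0.607, 0.0]
contact_force: [0.1, 0.4, -0.1]
grip_width: 0.486
```

servo_tool(targets=[0,0,0,0,0,0,0,0,0,0,0,0,0,0,0,0,0,0,0,0,0,0,0,0,0,0,0,0,0,0])

```text
time_s: 8.95
position: [523.1, -180.4, 88.1]
ee_rot: [0.001, 0.795, 0.607, 0.0]
contact_force: [-2.4, 0.4, 11.0]
grip_width: 0.25
```

```bash
python3 - <<'E'
from h import *
im=viewer.grab_frame("top"); c=im[180:265,160:450]; cv2.imwrite("pics/t2.png",cv2.resize(c,None,fx=2.7,fy=2.7,interpolation=cv2.INTER_CUBIC)[:,:,::-1])
E
```

```text
(no output)
```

View pics/t2.png

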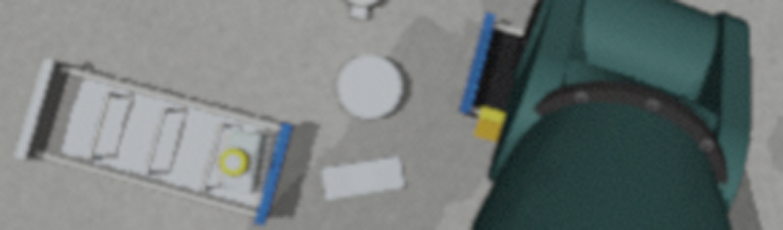

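The yellow flask stands in the metal rack's blue-end bay (cap at crop (234,161)). I'll check its position numerically along with the red grip state.

```bash
python3 - <<'E'
from h import *
print(loc("top",(160+234/2.7,180+161/2.7),111)); s=read_state(); print(s["contact_force"],s["grip_width"],s["position"],s["time_s"])
E
```

```text
[457.38523173 106.59364865 111.        ]
[-2.94186579  0.36877103 11.2113711 ] 0.2557243890090481 [ 523.11582735 -180.36295289   88.13903106] 9.0
```

servo_tool(targets=[0,0,0,10,0,0,0,0,30,0,0,0,0,35,0,0,0,0,35,0,0,0,5,20,0,0,-3,20,0,0,0,-5,30,0,0,0,-5,32,0,0])

```text
time_s: 9.67
position: [509.3, -92.7, 218.2]
ee_rot: [0.001, 0.795, 0.606, 0.001]
contact_force: [0.1, 0.9, -0.5]
grip_width: 0.258
```

servo_tool(targets=[0,-6,38,0,0,0,-6,38,0,0,0,-6,38,0,0,0,-6,38,0,0,0,-6,38,0,0,0,-6,38,0,0,0,-3,29,0,0,0,0,0,0,0])

```text
time_s: 10.33
position: [469.8, 167.7, 217.9]
ee_rot: [-0.0, 0.794, 0.608, 0.001]
contact_force: [0.4, -0.0, -0.0]
grip_width: 0.255
```

```bash
python3 - <<'E'
from h import *
s=read_state(); im=viewer.grab_frame("scene"); c=im[120:260,180:520];cv2.imwrite("pics/s3.png",cv2.resize(c,None,fx=2.3,fy=2.3,interpolation=cv2.INTER_CUBIC)[:,:,::-1])
print(s["position"],s["contact_force"],s["grip_width"])
E
```

```text
[469.77375717 167.71834755 217.90694113] [ 0.40243235 -0.04302097 -0.00534553] 0.2546878690423748
```

View pics/s3.png

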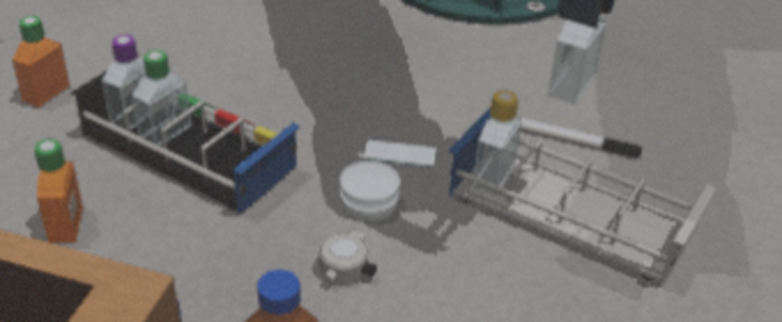

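Yellow stands upright in its bay at (500,140), and red hangs upright in the gripper at (578,60). Placing red.

servo_tool(targets=[0,1,-3,-30,0,0,0,0,-35,0,0,0,0,-35,0,0,0,0,-20,0,0,0,0,-8,0,0,0,0,0,0,0,0,0,0,0,60,0,0,0,0])

```text
time_s: 11.05
position: [472.1, 160.6, 89.9]
ee_rot: [0.0, 0.795, 0.607, 0.001]
contact_force: [-0.3, -0.0, 0.0]
grip_width: 0.296
```

servo_tool(targets=[60,0,0,0,0,60,0,0,0,0,60,0,0,0,0,60,0,0,0,0,60,0,0,28,0,60,0,0,33,0,60,0,0,33,0,60,0,0,34,0])

```text
time_s: 11.72
position: [470.9, 160.8, 218.3]
ee_rot: [-0.0, 0.795, 0.607, -0.0]
contact_force: [0.6, 1.0, 0.5]
grip_width: 0.602
```

servo_tool(targets=[60,3,-37,0,0,60,3,-37,0,0,60,3,-37,0,0,60,3,-37,0,0,60,3,-37,0,0,60,3,-37,0,0,60,3,-37,0,0,60,3,-37,0,0])

```text
time_s: 12.38
position: [495.1, -136.9, 217.2]
ee_rot: [0.0, 0.795, 0.607, 0.0]
contact_force: [0.6, 0.1, 0.5]
grip_width: 0.599
```

servo_tool(targets=[60,3,-37,0,0,60,3,-37,0,0,60,3,-33,0,0,60,0,0,0,0,60,0,0,0,0])

```text
time_s: 12.8
position: [504.2, -243.4, 216.8]
ee_rot: [-0.0, 0.796, 0.606, -0.0]
contact_force: [1.4, 0.1, 0.1]
grip_width: 0.601
```

```bash
python3 - <<'E'
from h import *
s=read_state(); im=viewer.grab_frame("wrist"); cv2.imwrite("pics/w4.png",im[:,:,::-1]); np.save("s4.npy",s,allow_pickle=True)
print(s["position"],jaw(s),s["time_s"])
E
```

```text
[ 504.20475023 -243.37062704  216.80122962] -0.2693206720397847 12.8
```

View pics/w4.png

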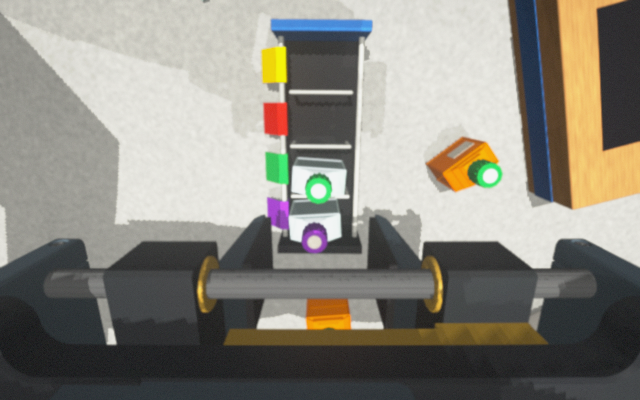

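The wrist view shows green at (318,188) on a clear body behind the green clip and purple at (314,241). The orange look-alikes at (485,175) and (327,315) stand outside the rack. Descending on green.

servo_tool(targets=[60,1,3,-28,0,60,0,0,-35,0,60,0,0,-35,0,60,0,0,-30,0,60,0,0,0,0,0,0,0,0,0,0,0,0,0,0,0,0,0,0,0])

```text
time_s: 13.52
position: [506.7, -239.3, 91.1]
ee_rot: [0.001, 0.795, 0.607, 0.001]
contact_force: [-0.5, -0.9, 1.9]
grip_width: 0.411
```

servo_tool(targets=[0,0,0,0,0,0,0,0,0,0,0,0,0,0,0,0,0,0,0,0,0,0,0,0,0,0,0,0,0,0])

```text
time_s: 14.02
position: [506.0, -239.4, 90.1]
ee_rot: [0.001, 0.795, 0.607, 0.0]
contact_force: [-2.3, 1.4, 9.9]
grip_width: 0.253
```

servo_tool(targets=[0,0,0,10,0,0,0,0,30,0,0,0,0,35,0,0,0,0,35,0,0,0,5,20,0,0,-1,20,0,0,0,-2,30,0,0,0,-2,35,0,0])

```text
time_s: 14.68
position: [500.4, -149.0, 220.3]
ee_rot: [0.001, 0.795, 0.606, 0.0]
contact_force: [0.3, 1.1, 0.3]
grip_width: 0.257
```

servo_tool(targets=[0,-2,38,0,0,0,-2,38,0,0,0,-2,38,0,0,0,-2,38,0,0,0,-2,38,0,0,0,-2,38,0,0,0,-2,38,0,0,0,-1,38,0,0])

```text
time_s: 15.35
position: [484.8, 156.8, 219.9]
ee_rot: [0.0, 0.795, 0.607, 0.0]
contact_force: [1.2, -0.3, -0.0]
grip_width: 0.258
```

servo_tool(targets=[0,0,35,0,0,0,0,26,0,0,0,0,0,0,0,0,0,0,0,0,0,0,0,0,0])

```text
time_s: 15.77
position: [485.2, 215.5, 219.2]
ee_rot: [0.0, 0.795, 0.607, -0.0]
contact_force: [-0.2, -0.6, 0.2]
grip_width: 0.256
```

servo_tool(targets=[0,0,0,-30,0,0,0,0,-35,0,0,0,0,-35,0,0,0,0,-20,0,0,0,0,-8,0,0,0,0,0,0,0,0,0,0,0,60,0,0,0,0])

```text
time_s: 16.43
position: [486.0, 215.5, 91.9]
ee_rot: [0.0, 0.795, 0.606, 0.001]
contact_force: [0.3, 0.3, 0.0]
grip_width: 0.303
```

servo_tool(targets=[60,0,0,0,0,60,0,0,0,0,60,0,0,0,0,60,0,0,0,0,60,0,0,28,0,60,0,0,33,0,60,0,0,33,0,60,0,0,34,0])

```text
time_s: 17.1
position: [484.9, 215.8, 220.3]
ee_rot: [-0.0, 0.795, 0.607, -0.0]
contact_force: [0.1, 0.6, -1.3]
grip_width: 0.604
```

servo_tool(targets=[60,1,-39,0,0,60,1,-39,0,0,60,1,-39,0,0,60,0,-39,0,0,60,0,-39,0,0,60,0,-39,0,0,60,0,-39,0,0,60,0,-39,0,0])

```text
time_s: 17.77
position: [488.0, -97.9, 219.2]
ee_rot: [0.0, 0.795, 0.607, 0.0]
contact_force: [0.2, -0.3, -0.5]
grip_width: 0.602
```

servo_tool(targets=[60,0,-39,0,0,60,0,-39,0,0,60,0,-39,0,0,60,0,-39,0,0,60,0,-35,0,0,60,0,0,0,0,60,0,0,0,0])

```text
time_s: 18.35
position: [488.1, -288.4, 218.8]
ee_rot: [-0.0, 0.796, 0.606, -0.0]
contact_force: [-0.3, -0.0, -0.2]
grip_width: 0.599
```

servo_tool(targets=[60,0,0,-30,0,60,0,0,-35,0,60,0,0,-35,0,60,0,0,-30,0,60,0,0,0,0,0,0,0,0,0,0,0,0,0,0,0,0,0,0,0])

```text
time_s: 19.02
position: [489.6, -287.4, 91.1]
ee_rot: [0.001, 0.795, 0.607, 0.001]
contact_force: [-0.1, -0.6, 0.8]
grip_width: 0.414
```

servo_tool(targets=[0,0,0,0,0,0,0,0,0,0,0,0,0,0,0,0,0,0,0,0,0,0,0,0,0,0,0,0,0,0])

```text
time_s: 19.52
position: [489.0, -287.6, 90.1]
ee_rot: [0.001, 0.795, 0.607, 0.0]
contact_force: [-1.4, 0.9, 10.1]
grip_width: 0.257
```

servo_tool(targets=[0,0,0,10,0,0,0,0,30,0,0,0,0,35,0,0,0,0,35,0,0,0,5,20,0,0,0,20,0,0,0,0,30,0,0,0,1,38,0,0])

```text
time_s: 20.18
position: [489.4, -194.2, 220.2]
ee_rot: [0.001, 0.796, 0.606, 0.0]
contact_force: [0.9, 0.5, -0.8]
grip_width: 0.251
```

servo_tool(targets=[0,1,39,0,0,0,1,39,0,0,0,1,39,0,0,0,1,39,0,0,0,1,39,0,0,0,1,39,0,0,0,1,39,0,0,0,1,39,0,0])

```text
time_s: 20.85
position: [497.0, 119.9, 219.9]
ee_rot: [0.0, 0.795, 0.607, 0.0]
contact_force: [0.7, -0.4, -0.9]
grip_width: 0.255
```

servo_tool(targets=[0,1,39,0,0,0,1,39,0,0,0,0,39,0,0,0,0,33,0,0,0,0,0,0,0,0,0,0,0,0,0,0,0,0,0])

```text
time_s: 21.43
position: [499.2, 267.6, 219.2]
ee_rot: [0.0, 0.795, 0.607, -0.0]
contact_force: [0.5, -1.0, -0.6]
grip_width: 0.258
```

servo_tool(targets=[0,0,0,-30,0,0,0,0,-35,0,0,0,0,-35,0,0,0,0,-20,0,0,0,0,-8,0,0,0,0,0,0,0,0,0,0,0,60,0,0,0,0])

```text
time_s: 22.1
position: [500.0, 267.4, 91.9]
ee_rot: [0.0, 0.795, 0.606, 0.0]
contact_force: [-0.6, 0.9, 0.1]
grip_width: 0.301
```

servo_tool(targets=[60,0,0,0,0,60,0,0,0,0,60,0,0,0,0,60,0,0,0,0,60,0,0,28,0,60,0,0,33,0,60,0,0,33,0,60,0,0,34,0])

```text
time_s: 22.77
position: [499.0, 267.8, 220.3]
ee_rot: [-0.0, 0.795, 0.607, -0.0]
contact_force: [-0.2, -0.1, -0.0]
grip_width: 0.603
```

servo_tool(targets=[60,0,38,0,0,60,0,38,0,0,60,0,38,0,0,60,0,38,0,0,60,0,38,0,0,60,0,38,0,0,60,0,38,0,0,60,0,0,0,0])

```text
time_s: 23.43
position: [498.7, 539.4, 218.9]
ee_rot: [-0.0, 0.794, 0.608, 0.001]
contact_force: [-0.1, 0.7, -0.2]
grip_width: 0.6
```

```bash
python3 - <<'E'
from h import *
R=[]
for n,(a,b,c,d) in (("top",(180,265,160,450)),("scene",(120,260,180,520))):
    im=viewer.grab_frame(n)[a:b,c:d]; R.append(cv2.resize(im,(780,int(780*im.shape[0]/im.shape[1])),interpolation=cv2.INTER_CUBIC))
cv2.imwrite("pics/f.png",np.vstack(R)[:,:,::-1]); s=read_state(); print(s["position"],s["time_s"])
E
```

```text
[498.83702298 534.78801286 218.37267238] 23.5333
```

View pics/f.png

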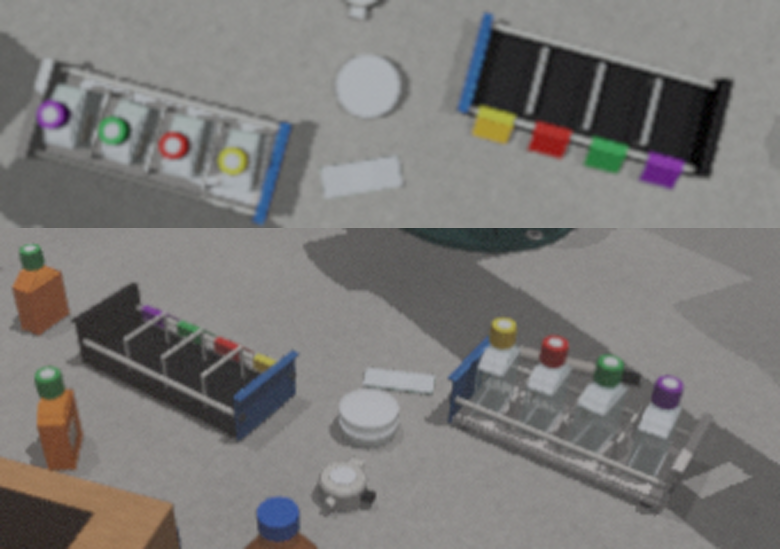

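All four flasks stand upright in the metal rack, in order from its blue end: yellow (233,160), red (174,145), green (113,130), purple (52,114). The black rack is empty and the orange flasks are untouched.

```bash
python3 -c "
from bench import r; print(r.sign_off())"
```

```text
the job is handed in; nothing more can be done
None
```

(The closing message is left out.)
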